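# Unlock the clip rail, rack the bench oilers and lock it

### The arm

A 6-joint arm with a two-finger parallel gripper is mounted at the origin on the work surface. World frame = base frame: x ahead of the robot, y to its left, z up, the work surface at z = 0. Lengths are in m, angles in degrees, forces in N, time in s.
With the tool pointing down it reaches from about 0.35 to 0.875 m from the base axis. Payload 4.2 kg.
Tool frame: the origin (TCP) lies midway between the tips of the shut fingers; the grasp point (between the pads) lies 19 mm behind it; z points along the fingers, y is the line along which they close (so a half turn about z gives the same grasp; the last joint's range is limited). The gripper opens to 85 mm and grips with 20 to 120 N. Pads are 22 mm wide; open, the fingers measure 114 mm over their backs; the gripper's body (76 mm by 85 mm) begins 54 mm behind the grasp point. The pads swing forward as they close: fully open they stand 13 mm farther back than shut.
Start: joints at [-57.261, 22.042, 0.453, 0, -68.411, -14.817], TCP at [0.192, -0.595, 0.231] pointing down, gripper open.
Joint ranges: [-179.83, 179.83], [-69.29, 118.12], [-61.27, 80.66], [-181.25, 117.63], [-171.15, -9.14], [-177.46, 177.46]. Speed limits (degrees/s): [159.86, 159.86, 180, 180, 180, 180].

### API

Orientations are given as a 3x3 rotation matrix whose columns are the frame's x, y, z axes.
In Python, from station import r, get_image gives the robot as it stands. The module is installed in compiled form; this text tells all that it offers.
- The arm moves only by the shell command python3 -m handwheel 'ROWS'. ROWS is JSON, a list of rows, each a list of 7 numbers: the turn, a rotation vector about the tool's x, y, z in degrees, then the shift along the tool's x, y, z in m, then the finger opening in m, from 0 to 0.0854. In form: [[rx, ry, rz, x, y, z, claw], ...]. A call has 1 to 12 rows; each row shifts and turns the commanded pose from where the row before left it, along the tool's axes as they then stand; what a row does not reach is not made up. A row lasts 1/12 s, in which the tool goes at most 41.7 mm and 7.16 degrees, less where a joint would pass 70% of its speed; a pose out of reach is approached as far as the arm can. A call with a gripper value outside its range is refused whole. The fingers move at their own pace and stop on an object; the grip force is fixed at half the most. Time passes only in rows, so rows that do not move let the fingers close. It gives the time, the measured TCP pose, the force, the opening and the grip force at its end, in the units of the state.
- r.get_obs(): the state, without advancing time (a new reading comes with each control period).
- get_image(name): name is "side" or "top"; returns a dict with "pixels" (420x560x3 uint8, red, green, blue), "z_map" (420x560 float32, m along the optical axis (not along the pixel's ray), 0 where there is no reading), "intrinsics" (3x3 intrinsics, pixels), "k1" (the pictures are not rectified: a ray, as slopes to the right and down, at radius r is drawn at 1 + k1 r^2 times it, then the intrinsics apply), "R" (3x3) and "t" (3): a world point X has camera coordinates R X + t. Camera axes: x right, y down, z forward; pixel columns grow to the right and rows downward; lengths in m; the calibration is good to about 2 mm. A picture is of the moment at which its call begins.
- r.job_done(): hands the job in; it is judged then, once.
The state is a dict: "clock": time; "q": joint angles; "qd": joint speeds; "effort": joint torques, N m; "eef_pos": TCP position; "eef_rot": TCP orientation; "contact_force": force on the tool from outside, world axes, zero at the start; "ft_torque": the same for the moment, N m; "grip_width": finger opening in m; "finger_force": force on a finger pad.
Only numpy, scipy, OpenCV 4.12 (cv2) and the standard library are available. Lean on these libraries where they do the work, as an engineer would, in place of code of your own. Each camera call takes 0.05 s, during which the arm holds its last target. There are 200 camera calls.

### The job

First swing the lock lever at the end of the clip rail fully open, towards the robot. Then put all the bench oilers away in the rail: snap each one's neck sideways, fully home, into a clip of its own, standing upright with its foot on the counter and turned so that the tip of its spout is over the black drip spot in front of its clip (one may already be in the rail but turned the wrong way). Once they are all in and pointing right, throw the lever fully closed again, away from the robot, leaving everything else on the counter where it is.

Things in the scene. Friction and masses are not known exactly. Their poses are not given: they have to be found in the camera images.
- rail: Fixed clip rail: level bar 410 long, 20 deep, z 48 to 72, on two end posts, open beneath. Five spring clips 75 apart on its robot side. Origin on the counter under the middle of the line where clipped necks stand; x points from the clips into the bar (away from the robot; bar's front face at x = 9), y along the bar, z up. Feet are too wide to pass the clips from above (mm).
- clip1 (a point): Clip 1 (rail frame x 0, y -150, z 60): seat of a neck's axis. Two sprung rollers, 10 wide, at rail x -8, 11 either side of the middle, z 47 to 74, yield sideways; pushing a neck in along the rail's +x takes about 6 N, it then snaps against the bar, and comes out with as much. A neck turns easily in it. Any oiler may go in any clip.
- clip2 (a point): Clip 2 (rail frame x 0, y -75, z 60): seat of a neck's axis. Two sprung rollers, 10 wide, at rail x -8, 11 either side of the middle, z 47 to 74, yield sideways; pushing a neck in along the rail's +x takes about 6 N, it then snaps against the bar, and comes out with as much. A neck turns easily in it. Any oiler may go in any clip.
- clip3 (a point): Clip 3 (rail frame x 0, y 0, z 60): seat of a neck's axis. Two sprung rollers, 10 wide, at rail x -8, 11 either side of the middle, z 47 to 74, yield sideways; pushing a neck in along the rail's +x takes about 6 N, it then snaps against the bar, and comes out with as much. A neck turns easily in it. Any oiler may go in any clip.
- clip4 (a point): Clip 4 (rail frame x 0, y 75, z 60): seat of a neck's axis. Two sprung rollers, 10 wide, at rail x -8, 11 either side of the middle, z 47 to 74, yield sideways; pushing a neck in along the rail's +x takes about 6 N, it then snaps against the bar, and comes out with as much. A neck turns easily in it. Any oiler may go in any clip.
- clip5 (a point): Clip 5 (rail frame x 0, y 150, z 60): seat of a neck's axis. Two sprung rollers, 10 wide, at rail x -8, 11 either side of the middle, z 47 to 74, yield sideways; pushing a neck in along the rail's +x takes about 6 N, it then snaps against the bar, and comes out with as much. A neck turns easily in it. Any oiler may go in any clip.
- drip1 (a point): Centre of the round black drip spot (30 wide, flat, on a thin steel strip on the counter) belonging to clip 1: 50 mm in front of the clip (rail frame x = -50).
- drip2 (a point): Centre of the round black drip spot (30 wide, flat, on a thin steel strip on the counter) belonging to clip 2: 50 mm in front of the clip (rail frame x = -50).
- drip3 (a point): Centre of the round black drip spot (30 wide, flat, on a thin steel strip on the counter) belonging to clip 3: 50 mm in front of the clip (rail frame x = -50).
- drip4 (a point): Centre of the round black drip spot (30 wide, flat, on a thin steel strip on the counter) belonging to clip 4: 50 mm in front of the clip (rail frame x = -50).
- drip5 (a point): Centre of the round black drip spot (30 wide, flat, on a thin steel strip on the counter) belonging to clip 5: 50 mm in front of the clip (rail frame x = -50).
- oiler1: Bench oiler (may be absent), 118 high, 0.22 kg: round foot 56 wide, 32 high; neck 18 wide up to z 88; square black head 26 x 26, z 88 to 118; spout from one side of the head, tip 50 from the axis, z 96. Origin: centre of foot's underside; x the way the spout points, z up; flat sides to grip face +y, -y. Starts upright, on the counter or in clip 3, pointing any way (mm).
- oiler2: Bench oiler (may be absent), 118 high, 0.22 kg: round foot 56 wide, 32 high; neck 18 wide up to z 88; square black head 26 x 26, z 88 to 118; spout from one side of the head, tip 50 from the axis, z 96. Origin: centre of foot's underside; x the way the spout points, z up; flat sides to grip face +y, -y. Starts upright, on the counter or in clip 3, pointing any way (mm).
- oiler3: Bench oiler (may be absent), 118 high, 0.22 kg: round foot 56 wide, 32 high; neck 18 wide up to z 88; square black head 26 x 26, z 88 to 118; spout from one side of the head, tip 50 from the axis, z 96. Origin: centre of foot's underside; x the way the spout points, z up; flat sides to grip face +y, -y. Starts upright, on the counter or in clip 3, pointing any way (mm).
- oiler4: Bench oiler (may be absent), 118 high, 0.22 kg: round foot 56 wide, 32 high; neck 18 wide up to z 88; square black head 26 x 26, z 88 to 118; spout from one side of the head, tip 50 from the axis, z 96. Origin: centre of foot's underside; x the way the spout points, z up; flat sides to grip face +y, -y. Starts upright, on the counter or in clip 3, pointing any way (mm).
- oiler5: Bench oiler (may be absent), 118 high, 0.22 kg: round foot 56 wide, 32 high; neck 18 wide up to z 88; square black head 26 x 26, z 88 to 118; spout from one side of the head, tip 50 from the axis, z 96. Origin: centre of foot's underside; x the way the spout points, z up; flat sides to grip face +y, -y. Starts upright, on the counter or in clip 3, pointing any way (mm).
- lock (a joint): Lock lever at the rail's +y end: 0 is fully open (leaning to the robot's side), 1.0 fully closed (thrown over along the rail's +x). It starts closed, at 0.85 to 1.0. It stays where it is left; pushing takes about 1 N; hard stops at both ends.
- lock_tip (a point): Centre of the lever's black knob, a roller 26 in diameter and 26 long whose flat ends face the rail's +y and -y (good to grip from above). The lever's pivot is at rail frame x = -30, y = 235, z = 22, the knob 80 from it; the knob moves in rail x from 38 before the pivot (0) to 38 past it (1.0), about 92 above the counter at both ends and 102 half-way.
- bearing_bowl: stainless bowl of bearings, 140 wide, 45 high; bystander. Origin at the centre of its underside (mm).
- speed_rings: low pile of black nylon speed rings, about 45 wide, 12 high; bystander. Origin at the centre of its underside (mm).
- pick: grey plastic pick, 130 long, 11 high, lying flat; bystander. Origin at the centre of its underside (mm).
- socket: chrome socket, 26 wide, 34 high, standing; bystander. Origin at the centre of its underside (mm).
- spare_wheel: white urethane wheel, 54 wide, 34 high, lying flat; bystander. Origin at the centre of its underside (mm).
- screwdriver: screwdriver lying flat; bystander, origin at the middle of its underside (mm).
Not all that is in view belongs to the job. Leave any yellow look-alike of the oiler2 alone. What is shaped like the oiler4 but turquoise is not meant.

How it is judged:
By the outcome, as a careful person would: the job done as asked, in the order asked, and still so for the second after the job is handed in, with the robot touching nothing.
Of oiler1, oiler2, oiler3, oiler4, oiler5 only 3 to 5 are there at a start; the rules pass over those that are not, and their reading is None.
At some moment in a run one of oiler1, oiler2, oiler3, oiler4, oiler5 may be knocked a few centimetres aside while the robot is not near it.
It also fails if it takes over 210 s, if anything falls off the work surface, if the arm or the gripper's body presses on something with over 40 N, if the wrist force passes 120 N, or if a joint passes its speed limit or range.

## Working session

There is one attempt and no reset: what is moved stays moved. The work goes in short steps, Python scripts to look and compute and a shell command to move; the robot and the scene stay as the last step left them, time stands still between calls to the robot, and variables do not carry over. Pictures are saved under pics/ and viewed, at most 14 in all, crops included, and the job is handed in when it is done.

```bash
mkdir -p pics; cat > h.py <<'E'
import numpy as np, cv2
from station import r, get_image
def snap(n,fn=None):
    d=get_image(n)
    if fn: cv2.imwrite('pics/'+fn,cv2.cvtColor(d['pixels'],cv2.COLOR_RGB2BGR))
    return d
def cam(d):
    return np.array(d['intrinsics']),float(d['k1']),np.array(d['R']),np.array(d['t'])
def ray(d,u,v):
    K,k1,R,t=cam(d)
    p=cv2.undistortPoints(np.array([[[u,v]]],float),K,np.array([k1,0,0,0.]))  # initial
    a=np.array([(u-K[0,2])/K[0,0],(v-K[1,2])/K[1,1]]);s=a.copy()
    for _ in range(30): s=a/(1+k1*(s@s))
    return -R.T@t, R.T@np.array([s[0],s[1],1])
def onz(d,u,v,z):
    c,w=ray(d,u,v); return c+w*(z-c[2])/w[2]
def cloud(d):
    K,k1,R,t=cam(d); z=d['z_map']; H,W=z.shape
    v,u=np.mgrid[:H,:W]; a=np.stack([(u-K[0,2])/K[0,0],(v-K[1,2])/K[1,1]],-1);s=a.copy()
    for _ in range(30): s=a/(1+k1*(s**2).sum(-1,keepdims=True))
    P=np.dstack([s*z[...,None],z]); return (P-t)@R
def proj(d,X):
    K,k1,R,t=cam(d); p=R@np.array(X)+t; s=p[:2]/p[2]; s=s*(1+k1*(s@s)); return K[:2,:2]@s+K[:2,2]
E
python3 - <<'E'
from h import *
for n in('top','side'):
    d=snap(n,n+'0.png'); K,k1,R,t=cam(d); print(n,K.round(1).tolist(),k1,R.round(3).tolist(),(-R.T@t).round(3))
o=r.get_obs(); print(o['clock'],o['eef_pos'],np.array(o['eef_rot']).round(3).tolist(),o['grip_width'])
E
```

```text
top [[451.5, 0.0, 285.9], [0.0, 451.5, 209.3], [0.0, 0.0, 1.0]] -0.030581993273902066 [[-0.002, -0.999, 0.037], [-0.981, -0.005, -0.192], [0.192, -0.036, -0.981]] [ 0.374 -0.065  1.072]
side [[387.8, 0.0, 281.5], [0.0, 387.8, 212.6], [0.0, 0.0, 1.0]] 0.001675033759699655 [[0.997, -0.082, 0.01], [-0.05, -0.701, -0.712], [0.065, 0.709, -0.703]] [ 0.498 -0.698  0.696]
0.1 [ 0.19218151 -0.59415933  0.23031308] [[-0.952, -0.308, -0.001], [-0.308, 0.952, 0.002], [0.0, 0.002, -1.0]] 0.08530680884263547
```

View pics/top0.png

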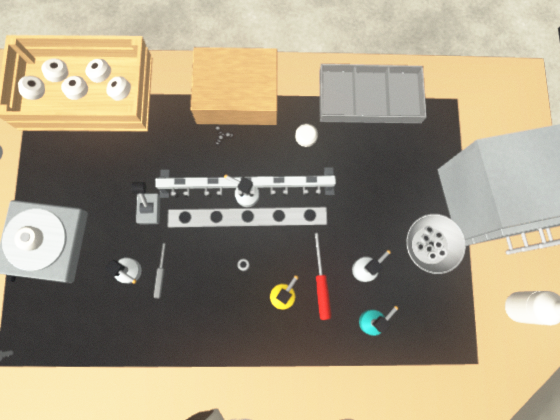

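View pics/side0.png

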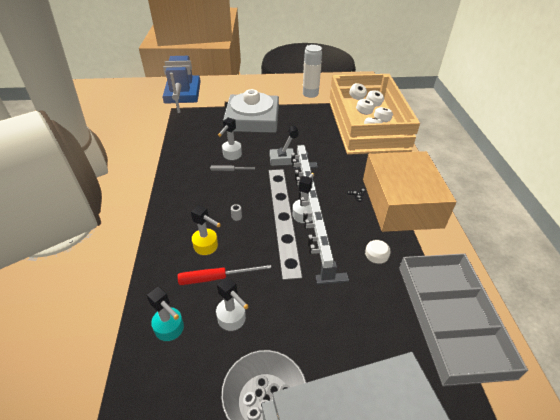

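The candidates in the top view are:
- White-footed oilers at (127,270), (366,269) and (247,195, already in clip 3). These are the ones to use.
- A yellow one at (283,296) and a turquoise one at (373,322). Both are excluded.
- The lever knob at about (139,187).

Next I'll measure all of them.

```bash
cat > meas.py <<'E'
from h import *
def drips(d):
    g=cv2.cvtColor(d['pixels'],cv2.COLOR_RGB2GRAY)
    x0,y0,x1,y1=165,200,332,232
    m=(g>110).astype(np.uint8); m[:y0]=0;m[y1:]=0;m[:,:x0]=0;m[:,x1:]=0
    cs,hi=cv2.findContours(m,cv2.RETR_CCOMP,cv2.CHAIN_APPROX_NONE)
    out=[]
    for c,h in zip(cs,hi[0]):
        if h[3]>=0 and cv2.contourArea(c)>40:
            M=cv2.moments(c); out.append(onz(d,M['m10']/M['m00'],M['m01']/M['m00'],0.002)[:2])
    return np.array(sorted(out,key=lambda p:p[1]))
def oiler(C,px,near,rad=0.075):
    """C cloud, px pixels; near xy. foot top, head top, tip"""
    D=np.linalg.norm(C[...,:2]-near,axis=-1)<rad
    z=C[...,2]
    hd=C[D&(z>0.108)&(z<0.126)]
    ft=C[D&(z>0.02)&(z<0.04)]
    sp=C[D&(z>0.085)&(z<0.126)]
    return hd,ft,sp
E
python3 - <<'E'
from meas import *
d=snap('top'); s=snap('side')
P=drips(d); print(P.round(4).tolist())
C=cloud(d); S=cloud(s)
for u,v in((127,270),(366,269),(247,195),(139,187)): print((u,v),C[v,u].round(3))
for nm,(u,v) in dict(A=(127,270),B=(366,269),C=(247,195)).items():
    n=C[v,u,:2]
    for q,X in(('top',C),('side',S)):
        hd,ft,sp=oiler(X,None,n)
        print(nm,q,[(len(a),np.median(a,0).round(3) if len(a) else 0) for a in(hd,ft,sp)])
# orange tips
for q,dd in(('top',d),('side',s)):
    hsv=cv2.cvtColor(dd['pixels'],cv2.COLOR_RGB2HSV)
    m=cv2.inRange(hsv,(8,110,120),(20,255,255)); 
    n,l,st,c=cv2.connectedComponentsWithStats(m)
    for i in range(1,n):
        if 2<=st[i,4]<60:
            p=onz(dd,*c[i],0.096); 
            if 0.2<p[0]<0.8 and abs(p[1])<.5: print(q,c[i].round(1),st[i,4],p.round(3))
big=cv2.resize(d['pixels'][150:310,90:400],None,fx=2.5,fy=2.5,interpolation=cv2.INTER_CUBIC)
cv2.imwrite('pics/crop1.png',big[...,::-1])
E
```

```text
[[0.5712, -0.1613], [0.5696, -0.0863], [0.5679, -0.0111], [0.5665, 0.0639], [0.5647, 0.1388]]
(127, 270) [0.436 0.255 0.043]
(366, 269) [ 0.435 -0.274  0.099]
(247, 195) [ 0.609 -0.012  0.047]
(139, 187) [0.611 0.22  0.11 ]
A top [(169, array([0.437, 0.261, 0.118])), (276, array([0.438, 0.252, 0.035])), (273, array([0.433, 0.256, 0.116]))]
A side [(92, array([0.434, 0.254, 0.118])), (185, array([0.436, 0.244, 0.034])), (180, array([0.433, 0.251, 0.108]))]
B top [(164, array([ 0.439, -0.287,  0.118])), (286, array([ 0.434, -0.277,  0.034])), (243, array([ 0.442, -0.288,  0.116]))]
B side [(246, array([ 0.439, -0.293,  0.119])), (428, array([ 0.438, -0.304,  0.035])), (422, array([ 0.442, -0.298,  0.112]))]
C top [(160, array([ 0.617, -0.009,  0.118])), (213, array([ 0.603, -0.012,  0.034])), (240, array([ 0.619, -0.006,  0.116]))]
C side [(128, array([ 0.615, -0.017,  0.119])), (157, array([ 0.602, -0.025,  0.035])), (210, array([ 0.616, -0.018,  0.112]))]
top [ 65.3 130. ] 29 [0.746 0.398 0.096]
top [ 23.5 130. ] 2 [0.746 0.492 0.096]
top [ 38.5 130. ] 24 [0.746 0.459 0.096]
top [ 95
[... 4355 characters left out ...]
 [127.5 286.2] 8 [ 0.255 -0.265  0.096]
side [104.8 285.2] 6 [ 0.213 -0.259  0.096]
side [124.5 285.5] 2 [ 0.249 -0.262  0.096]
side [118.5 286. ] 2 [ 0.239 -0.263  0.096]
side [102.3 290. ] 3 [ 0.211 -0.269  0.096]
side [114.5 288.5] 2 [ 0.233 -0.268  0.096]
side [111. 290.] 3 [ 0.227 -0.271  0.096]
side [121.  292.5] 6 [ 0.246 -0.277  0.096]
side [125.7 291.7] 3 [ 0.254 -0.276  0.096]
side [ 97.1 294.2] 15 [ 0.204 -0.278  0.096]
side [105.3 293.7] 3 [ 0.219 -0.278  0.096]
side [113.5 292. ] 2 [ 0.233 -0.275  0.096]
side [117.  292.5] 2 [ 0.239 -0.277  0.096]
side [108.5 295.2] 4 [ 0.225 -0.282  0.096]
side [245.7 306.1] 15 [ 0.471 -0.323  0.096]
side [175.6 316.7] 14 [ 0.35  -0.335  0.096]
```

View pics/crop1.png

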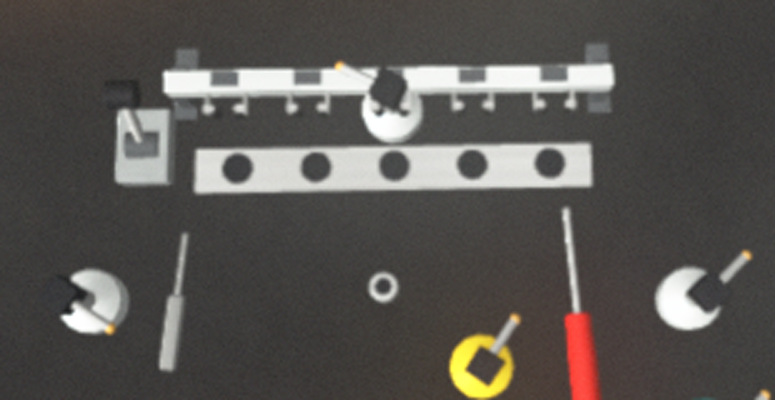

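The crop confirms three white-footed oilers: left with its spout towards (110,329), right with its spout towards (746,255), and one in clip 3 pointing backwards at (340,66). The yellow one is a bystander. The drip spots are 75 mm apart and the heights match the description. Next I'll measure the lever knob and write a go-to calculator.

```bash
cat >> h.py <<'E'
xh=np.array([.9998,.0217]);yh=np.array([-.0217,.9998]);O=np.array([.6180,-.0101])
def rail(x,y): return O+xh*x/1000+yh*y/1000
def to(xy,z,yawx=None):
    """print rows info: turn rz (deg, about tool z) and shift in tool axes (before turn)"""
    o=r.get_obs(); R=np.array(o['eef_rot']); p=np.array(o['eef_pos'])
    sh=R.T@(np.array([*xy,z])-p); yaw=np.degrees(np.arctan2(R[1,0],R[0,0]))
    # tool-down levelling error
    rz=None if yawx is None else -((yawx-yaw+180)%360-180)
    print('shift mm',(sh*1000).round(1),'rz',rz and round(rz,1),'yawx',round(yaw,2),'q6',round(float(o['q'][5]),1),'tilt',R[:2,2].round(4),'F',np.array(o['contact_force']).round(1),'w',round(o['grip_width'],4),'t',o['clock'])
E
python3 - <<'E'
from h import *
for n in('top','side'):
    d=snap(n); C=cloud(d); m=(abs(C[...,0]-.62)<.03)&(abs(C[...,1]-.225)<.03)&(C[...,2]>.08)&(C[...,2]<.12)
    Q=C[m]; print(n,len(Q),Q.min(0).round(3),Q.max(0).round(3),np.median(Q,0).round(3))
print(rail(8,235),rail(-68,235))
to(rail(5,235),.15,181.24)
E
```

```text
top 171 [0.601 0.211 0.082] [0.624 0.238 0.112] [0.611 0.222 0.106]
side 104 [0.599 0.205 0.08 ] [0.624 0.238 0.113] [0.61  0.214 0.103]
[0.6208989 0.2250266] [0.5449141 0.2233774]
shift mm [-657.1  648.7   81.4] rz 16.7 yawx -162.08 q6 -14.8 tilt [-0.0003  0.0007] F [ 0.  -0.2  0.8] w 0.0852 t 0.3
```

```bash
python3 -m handwheel '[[0,0,0,-0.0283,0.0283,0,0.045],[0,0,0,-0.0283,0.0283,0,0.045],[0,0,0,-0.0283,0.0283,0,0.045],[0,0,0,-0.0283,0.0283,0,0.045],[0,0,0,-0.0283,0.0283,0,0.045],[0,0,0,-0.0283,0.0283,0,0.045],[0,0,0,-0.0283,0.0283,0,0.045],[0,0,0,-0.0283,0.0283,0,0.045],[0,0,0,-0.0283,0.0283,0,0.045],[0,0,0,-0.0283,0.0283,0,0.045],[0,0,0,-0.0283,0.0283,0,0.045],[0,0,0,-0.0283,0.0283,0,0.045]]'
python3 -m handwheel '[[0,0,0,-0.0283,0.0283,0,0.045],[0,0,0,-0.0283,0.0283,0,0.045],[0,0,0,-0.0283,0.0283,0,0.045],[0,0,0,-0.0283,0.0283,0,0.045],[0,0,0,-0.0283,0.0283,0,0.045],[0,0,0,-0.0283,0.0283,0,0.045],[0,0,0,-0.0283,0.0283,0,0.045],[0,0,0,-0.0283,0.0283,0,0.045],[0,0,5.6,-0.0283,0.0283,0,0.045],[0,0,5.6,0,0,0,0.045],[0,0,5.6,0,0,0,0.045],[0,0,0,0,0,0,0.045]]'
python3 -c "
from h import *
to((.6115,.225),.135,181.24)"
```

```text
clock: 1.3
eef_pos: [0.4114, -0.1651, 0.2317]
eef_rot: [[-0.951, -0.308, 0.001], [-0.308, 0.951, -0.0], [-0.001, -0.0, -1.0]]
contact_force: [0.9, -0.1, 0.3]
grip_width: 0.045
finger_force: 0.0
clock: 2.3
eef_pos: [0.5749, 0.1545, 0.2306]
eef_rot: [[-1.0, -0.019, -0.001], [-0.019, 1.0, -0.0], [0.001, -0.0, -1.0]]
contact_force: [0.0, 0.6, -0.4]
grip_width: 0.0453
finger_force: 0.0
shift mm [-38.   69.8  95.6] rz -0.1 yawx -178.9 q6 -119.5 tilt [-0.001  -0.0005] F [ 0.   0.6 -0.4] w 0.0453 t 2.3
```

```bash
python3 -c "
from h import *
print(np.array(r.get_obs()['q']).round(1))"
python3 -m handwheel '[[0,0,0,-0.0127,0.0233,0,0.045],[0,0,0,-0.0127,0.0233,0,0.045],[0,0,0,-0.0127,0.0233,0.01,0.045],[0,0,0,0,0,0.03,0.045],[0,0,0,0,0,0.03,0.045],[0,0,0,0,0,0.025,0.045],[0,0,0,0,0,0,0.045]]'
python3 -c "
from h import *
print(np.array(r.get_obs()['q']).round(1))
to((.6115,.225),.079,181.24)
d=snap('side');cv2.imwrite('pics/lev.png',cv2.resize(d['pixels'][70:270,180:400],None,fx=3,fy=3)[...,::-1])"
```

```text
[  30.6   19.2   -3.9   -0.   -66.9 -119.5]
clock: 2.88
eef_pos: [0.6081, 0.2224, 0.1301]
eef_rot: [[-1.0, -0.02, -0.011], [-0.02, 1.0, -0.005], [0.011, -0.005, -1.0]]
contact_force: [-1.5, -0.1, -1.2]
grip_width: 0.045
finger_force: 0.0
[ 3.430e+01  2.910e+01 -3.200e+00 -1.000e-01 -5.830e+01 -1.231e+02]
shift mm [-4.1  2.8 51.1] rz -0.1 yawx -178.84 q6 -123.1 tilt [-0.011 -0.005] F [-1.5 -0.1 -1.2] w 0.045 t 2.8833
```

View pics/lev.png

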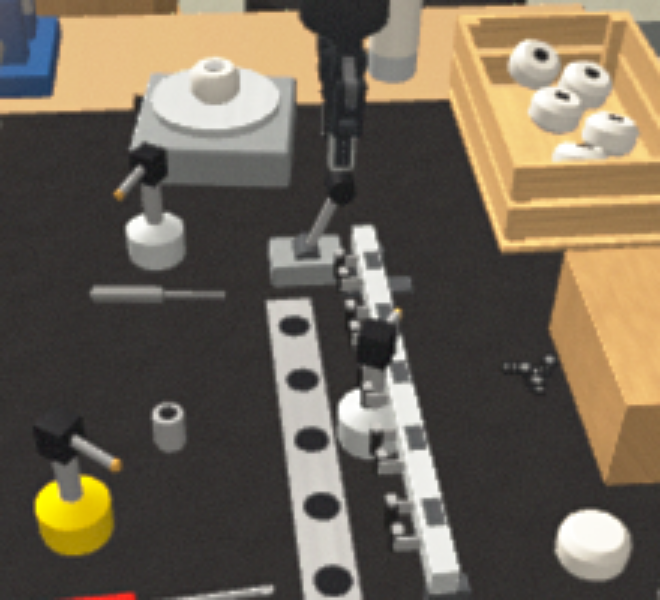

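The gripper hangs directly over the knob, at crop pixel (340,188). I'll let it settle, descend and grip.

```bash
python3 -m handwheel '[[0,0,0,0,0,0,0.045],[0,0,0,0,0,0,0.045],[0,0,0,0,0,0.02,0.045],[0,0,0,0,0,0.02,0.045],[0,0,0,0,0,0,0.045],[0,0,0,0,0,0,0.045]]'
python3 -c "
from h import *
to((.6115,.225),.079,181.24)"
```

```text
clock: 3.43
eef_pos: [0.6121, 0.2243, 0.0975]
eef_rot: [[-1.0, -0.02, 0.001], [-0.02, 1.0, 0.0], [-0.001, 0.0, -1.0]]
contact_force: [0.5, -1.2, 0.6]
grip_width: 0.045
finger_force: 0.0
shift mm [ 0.6  0.7 18.5] rz -0.1 yawx -178.85 q6 -123.2 tilt [0.001  0.0001] F [ 0.5 -1.2  0.6] w 0.045 t 3.4333
```

```bash
python3 -m handwheel '[[0,0,0,0,0,0.018,0.045],[0,0,0,0,0,0,0.045],[0,0,0,0,0,0,0.015],[0,0,0,0,0,0,0.015],[0,0,0,0,0,0,0.015],[0,0,0,0,0,0,0.015],[0,0,0,0,0,0,0.015],[0,0,0,0,0,0,0.015]]'
python3 -m handwheel '[[0,0,0,0.006,0,-0.0018,0.015],[0,0,0,0.006,0,-0.0018,0.015],[0,0,0,0.0062,0,-0.0008,0.015],[0,0,0,0.0062,0,-0.0008,0.015],[0,0,0,0.0063,0,0.0002,0.015],[0,0,0,0.0063,0,0.0002,0.015],[0,0,0,0.0062,0,0.0012,0.015],[0,0,0,0.0062,0,0.0012,0.015],[0,0,0,0.0059,0,0.0021,0.015],[0,0,0,0.0059,0,0.0021,0.015],[0,0,0,0.0055,0,0.0027,0.015],[0,0,0,0,0,0,0.015]]'
python3 -m handwheel '[[0,0,0,0.001,0,0.0004,0.015],[0,0,0,0,0,0,0.015],[0,0,0,0,0,0,0.015]]'
python3 -c "
from h import *
to(rail(-68,235),.075,181.24)"
```

```text
clock: 4.1
eef_pos: [0.6127, 0.2249, 0.0803]
eef_rot: [[-1.0, -0.02, 0.003], [-0.02, 1.0, 0.001], [-0.003, 0.001, -1.0]]
contact_force: [-0.3, 0.4, 5.9]
grip_width: 0.0251
finger_force: 61.1
clock: 5.1
eef_pos: [0.5485, 0.2237, 0.0783]
eef_rot: [[-1.0, -0.022, 0.01], [-0.022, 1.0, 0.003], [-0.01, 0.003, -1.0]]
contact_force: [1.0, -4.4, 12.9]
grip_width: 0.0248
finger_force: 63.3
clock: 5.35
eef_pos: [0.5483, 0.2237, 0.0782]
eef_rot: [[-1.0, -0.022, 0.011], [-0.022, 1.0, 0.003], [-0.011, 0.003, -1.0]]
contact_force: [2.5, -5.0, 13.9]
grip_width: 0.0246
finger_force: 63.4
shift mm [ 3.4 -0.3  3.1] rz 0.0 yawx -178.76 q6 -127.0 tilt [0.0105 0.003 ] F [ 2.5 -5.  13.9] w 0.0246 t 5.35
```

```bash
python3 -m handwheel '[[0,0,0,0.002,0,0,0.015],[0,0,0,0,0,0,0.015],[0,0,0,0,0,0,0.045],[0,0,0,0,0,0,0.045],[0,0,0,0,0,0,0.045],[0,0,0,0,0,-0.02,0.045],[0,0,0,0,0,-0.04,0.045],[0,0,0,0,0,-0.04,0.045],[0,0,0,0,0,-0.04,0.045],[0,0,0,0.03,0,0,0.045],[0,0,0,0.03,0,0,0.045],[0,0,0,0.03,0,0,0.045]]'
cat > look.py <<'E'
from meas import *
import sys
def knob(cx):
    for n in('top','side'):
        C=cloud(snap(n)); c=rail(cx,235); m=(abs(C[...,0]-c[0])<.03)&(abs(C[...,1]-c[1])<.03)&(C[...,2]>.085)&(C[...,2]<.12)
        Q=C[m]; 
        if len(Q): print('knob',n,len(Q),Q.min(0).round(3),Q.max(0).round(3),'railx',((Q[:,:2]-O)@xh*1000).min().round(1),((Q[:,:2]-O)@xh*1000).max().round(1))
def oil(n,near,r0=.09):
    d=snap(n); C=cloud(d); near=np.array(near)
    D=np.linalg.norm(C[...,:2]-near,axis=-1)<r0; z=C[...,2]
    hd=C[D&(z>.113)&(z<.124)]; c=hd[:,:2]
    if len(c)==0: print(n,'none');return
    (cx,cy),wh,a=cv2.minAreaRect((c*1000).astype(np.float32)); 
    hsv=cv2.cvtColor(d['pixels'],cv2.COLOR_RGB2HSV); m=cv2.inRange(hsv,(8,110,120),(20,255,255))&(D*255).astype(np.uint8)
    m[~((z>.07)&(z<.115))]=0
    v,u=np.nonzero(m); 
    t=onz(d,u.mean(),v.mean(),.096)[:2] if len(u) else np.array([np.nan]*2)
    h=np.array([cx,cy])/1000; e=t-h
    print(n,'head',h.round(4),'rect',np.round(wh,1),round(a%90,1),'tip',t.round(4),len(u),'dist',np.hypot(*e).round(4),'dir',np.degrees(np.arctan2(e[1],e[0])).round(1))
E
python3 -c "
from look import *
knob(-68)
for p in((.436,.258),(.439,-.29),(.618,-.010)):
  for n in('top','side'): oil(n,p)
to((.436,.258),.16,-130.5)"
```

```text
clock: 6.35
eef_pos: [0.4506, 0.2211, 0.2131]
eef_rot: [[-1.0, -0.019, -0.001], [-0.019, 1.0, 0.0], [0.001, 0.0, -1.0]]
contact_force: [0.4, 0.2, 1.1]
grip_width: 0.0449
finger_force: 0.0
knob top 165 [0.542 0.209 0.09 ] [0.566 0.236 0.113] railx -70.6 -46.9
knob side 104 [0.541 0.205 0.087] [0.566 0.235 0.114] railx -71.9 -47.0
top head [0.4367 0.2628] rect [27.1 24.2] 57.1 tip [0.4098 0.2213] 5 dist 0.0494 dir -123.0
side head [0.4349 0.26  ] rect [27.5 27. ] 47.7 tip [0.4064 0.2262] 7 dist 0.0442 dir -130.1
top head [ 0.4393 -0.2871] rect [25.7 26.8] 43.3 tip [ 0.4725 -0.3257] 4 dist 0.0509 dir -49.2
side head [ 0.4377 -0.2901] rect [26.3 26.4] 41.0 tip [ 0.4709 -0.3231] 14 dist 0.0468 dir -44.9
top head [ 0.6174 -0.0092] rect [26.4 26.3] 64.1 tip [0.6425 0.035 ] 3 dist 0.0508 dir 60.3
side head [ 0.6157 -0.0115] rect [27.4 25.7] 63.8 tip [nan nan] 0 dist nan dir nan
shift mm [15.9 37.  53. ] rz -48.4 yawx -178.91 q6 -133.5 tilt [-0.0005 -0.0005] F [-0.3  0.2 -0.1] w 0.0451 t 6.75
```

The knob is at rail x ≈ -60, but fully open is -68, so it isn't fully open yet. I'll push it the rest of the way with shut fingers from behind.

```bash
python3 -c "
from h import *
to(rail(-28,235),.15,181.24)"
python3 -m handwheel '[[0,0,0,-0.034,0,0,0.0],[0,0,0,-0.034,0,0,0.0],[0,0,0,-0.034,0,0,0.0],[0,0,0,-0.034,0,0,0.0],[0,0,0,0,0,0,0.0],[0,0,0,0,0,0,0.0],[0,0,0,0,0,0,0.0]]'
python3 -c "
from h import *
to(rail(-28,235),.083,181.24)"
```

```text
shift mm [-132.4    0.4   62.9] rz -0.1 yawx -178.91 q6 -133.5 tilt [-0.0005 -0.0005] F [-0.3  0.2 -0.1] w 0.0451 t 6.75
clock: 7.33
eef_pos: [0.5879, 0.2234, 0.2122]
eef_rot: [[-1.0, -0.019, -0.002], [-0.019, 1.0, -0.001], [0.002, -0.001, -1.0]]
contact_force: [0.5, 0.1, -0.3]
grip_width: 0.0
finger_force: 0.0
shift mm [  2.7   1.1 129.2] rz -0.2 yawx -178.94 q6 -124.4 tilt [-0.002  -0.0011] F [ 0.5  0.1 -0.3] w 0.0 t 7.3333
```

```bash
python3 -m handwheel '[[0,0,0,0,0,0.032,0],[0,0,0,0,0,0.032,0],[0,0,0,0,0,0.032,0],[0,0,0,0,0,0.032,0],[0,0,0,0,0,0,0],[0,0,0,0,0,0,0],[0,0,0,0.004,0,0,0],[0,0,0,0.004,0,0,0],[0,0,0,0.002,0,0,0],[0,0,0,0,0,0,0]]'
python3 -m handwheel '[[0,0,0,0.002,0,0,0],[0,0,0,0.001,0,0,0],[0,0,0,0,0,0,0],[0,0,0,0,0,0,0]]'
python3 -m handwheel '[[0,0,0,0.002,0,0,0],[0,0,0,0.001,0,0,0],[0,0,0,0,0,0,0],[0,0,0,0,0,0,0]]'
python3 -c "
from look import *
to(rail(-44,235),.083,181.24);knob(-68)"
```

```text
clock: 8.17
eef_pos: [0.5782, 0.2243, 0.0876]
eef_rot: [[-1.0, -0.02, 0.003], [-0.02, 1.0, 0.002], [-0.003, 0.002, -1.0]]
contact_force: [-0.0, 0.5, -0.6]
grip_width: 0.0001
finger_force: 0.0
clock: 8.5
eef_pos: [0.575, 0.2236, 0.0856]
eef_rot: [[-1.0, -0.02, 0.0], [-0.02, 1.0, 0.0], [-0.0, 0.0, -1.0]]
contact_force: [1.3, 0.6, -0.3]
grip_width: 0.0001
finger_force: 0.2
clock: 8.83
eef_pos: [0.5717, 0.2234, 0.0852]
eef_rot: [[-1.0, -0.02, -0.001], [-0.02, 1.0, -0.0], [0.001, -0.0, -1.0]]
contact_force: [-0.1, -0.6, 0.4]
grip_width: 0.0002
finger_force: 0.0
shift mm [2.7 0.5 2.2] rz -0.1 yawx -178.88 q6 -125.3 tilt [-0.0007 -0.0004] F [-0.1 -0.6  0.4] w 0.0002 t 8.8333
knob top 197 [0.535 0.209 0.087] [0.566 0.237 0.114] railx -77.2 -46.9
knob side 156 [0.534 0.206 0.085] [0.574 0.236 0.12 ] railx -79.1 -38.7
```

```bash
for i in 1; do python3 -m handwheel '[[0,0,0,0.001,0,0,0],[0,0,0,0.001,0,0,0],[0,0,0,0,0,0,0],[0,0,0,0,0,0,0]]' | grep -E 'pos|contact'
python3 -m handwheel '[[0,0,0,0.001,0,0,0],[0,0,0,0.001,0,0,0],[0,0,0,0,0,0,0],[0,0,0,0,0,0,0]]'| grep -E 'pos|contact'
python3 -m handwheel '[[0,0,0,0.001,0,0,0],[0,0,0,0,0,0,0],[0,0,0,0,0,0,0]]'| grep -E 'pos|contact'; done
```

```text
eef_pos: [0.5699, 0.2235, 0.0854]
contact_force: [0.1, 0.5, -0.7]
eef_pos: [0.5678, 0.2235, 0.0854]
contact_force: [0.8, 0.2, -0.8]
eef_pos: [0.5671, 0.2235, 0.0855]
contact_force: [0.8, -0.3, 0.0]
```

```bash
python3 -m handwheel '[[0,0,0,0.001,0,0,0],[0,0,0,0.001,0,0,0],[0,0,0,0,0,0,0],[0,0,0,0,0,0,0]]' | grep -E 'pos|contact'
python3 -m handwheel '[[0,0,0,0.001,0,0,0],[0,0,0,0.001,0,0,0],[0,0,0,0,0,0,0],[0,0,0,0,0,0,0]]'| grep -E 'pos|contact'
python3 -c "
from look import *
knob(-72)"
```

```text
eef_pos: [0.5669, 0.2236, 0.0856]
contact_force: [6.5, -2.1, -4.1]
eef_pos: [0.5668, 0.2237, 0.0857]
contact_force: [12.3, -2.6, -7.5]
knob top 185 [0.531 0.209 0.087] [0.561 0.236 0.12 ] railx -81.6 -51.8
knob side 152 [0.53  0.207 0.085] [0.569 0.236 0.119] railx -83.5 -44.1
```

The lever is now at its stop: force rises and the knob centre is at rail x ≈ -69. Next I'll turn the oiler in clip 3.

```bash
python3 -m handwheel '[[0,0,0,-0.008,0,0,0],[0,0,0,0,0,-0.04,0.05],[0,0,0,0,0,-0.04,0.05],[0,0,0,0,0,-0.04,0.05],[0,0,0,-0.006,-0.039,0,0.05],[0,0,0,-0.006,-0.039,0,0.05],[0,0,0,-0.006,-0.039,0,0.05],[0,0,0,-0.006,-0.039,0,0.05],[0,0,0,-0.006,-0.039,0,0.05],[0,0,0,-0.006,-0.039,0,0.05],[0,0,-6.8,0,0,0,0.05],[0,0,-6.8,0,0,0,0.05]]'>/dev/null
python3 -m handwheel '[[0,0,-6.8,0,0,0,0.05],[0,0,-6.8,0,0,0,0.05],[0,0,-6.8,0,0,0,0.05],[0,0,-6.8,0,0,0,0.05],[0,0,-6.8,0,0,0,0.05],[0,0,-6.8,0,0,0,0.05],[0,0,-6.8,0,0,0,0.05],[0,0,0,0,0,0,0.05],[0,0,0,0,0,0,0.05]]'
python3 -c "
from look import *
for n in('top','side'):oil(n,(.618,-.010))
knob(-68)
to((.6175,-.010),.088,-117.5)"
```

```text
clock: 12.37
eef_pos: [0.6111, -0.0096, 0.2053]
eef_rot: [[-0.467, -0.884, -0.001], [-0.884, 0.467, 0.0], [0.0, 0.001, -1.0]]
contact_force: [0.3, -0.4, 0.5]
grip_width: 0.05
finger_force: 0.0
top head [ 0.6166 -0.0107] rect [22.5 26.4] 64.0 tip [nan nan] 0 dist nan dir nan
side head [ 0.6157 -0.0116] rect [27.8 25.8] 62.1 tip [nan nan] 0 dist nan dir nan
knob side 98 [0.53  0.206 0.085] [0.555 0.236 0.108] railx -83.2 -58.3
shift mm [ -2.6  -5.6 117.4] rz -0.3 yawx -117.76 q6 -42.0 tilt [-0.0004  0.    ] F [ 0.9 -0.1 -0. ] w 0.05 t 12.5667
```

```bash
python3 -m handwheel '[[0,0,0,-0.0026,-0.0056,0.03,0.05],[0,0,0,0,0,0.04,0.05],[0,0,0,0,0,0.03,0.05],[0,0,0,0,0,0.017,0.05],[0,0,0,0,0,0,0.05],[0,0,0,0,0,0,0.015],[0,0,0,0,0,0,0.015],[0,0,0,0,0,0,0.015],[0,0,0,0,0,0,0.015],[0,0,0,0,0,0,0.015],[0,0,0,0,0,0,0.015]]'
python3 -m handwheel '[[0,0,-5,0,0,0,0.015],[0,0,-7,0,0,0,0.015],[0,0,-7,0,0,0,0.015],[0,0,-7,0,0,0,0.015],[0,0,0,0,0,0,0.015]]'
```

```text
clock: 13.48
eef_pos: [0.6175, -0.0095, 0.0905]
eef_rot: [[-0.464, -0.886, 0.001], [-0.886, 0.464, 0.001], [-0.001, -0.0, -1.0]]
contact_force: [-4.3, 2.4, 5.5]
grip_width: 0.0248
finger_force: 61.4
clock: 13.9
eef_pos: [0.6171, -0.0112, 0.0903]
eef_rot: [[-0.026, -1.0, -0.0], [-1.0, 0.026, -0.001], [0.001, 0.0, -1.0]]
contact_force: [-4.0, -1.7, 5.5]
grip_width: 0.0249
finger_force: 61.4
```

```bash
python3 -m handwheel '[[0,0,-7,0,0,0,0.015],[0,0,-7,0,0,0,0.015],[0,0,-7,0,0,0,0.015],[0,0,-7,0,0,0,0.015],[0,0,-7,0,0,0,0.015],[0,0,-7,0,0,0,0.015],[0,0,-7,0,0,0,0.015],[0,0,-7,0,0,0,0.015],[0,0,-7,0,0,0,0.015],[0,0,-7,0,0,0,0.015],[0,0,-7,0,0,0,0.015],[0,0,-7,0,0,0,0.015]]'
python3 -m handwheel '[[0,0,-7,0,0,0,0.015],[0,0,-2,0,0,0,0.015],[0,0,0,0,0,0,0.015],[0,0,0,0,0,0,0.015]]'
python3 -c "
from look import *
for n in('top','side'):oil(n,(.618,-.010))
to((.6180,-.010),.088,1.24)"
```

```text
clock: 14.9
eef_pos: [0.616, -0.0123, 0.0903]
eef_rot: [[0.991, -0.13, -0.003], [-0.13, -0.991, -0.003], [-0.003, 0.003, -1.0]]
contact_force: [-6.9, -5.7, 5.9]
grip_width: 0.025
finger_force: 61.6
clock: 15.23
eef_pos: [0.6161, -0.0123, 0.0903]
eef_rot: [[1.0, 0.021, -0.003], [0.021, -1.0, -0.003], [-0.003, 0.003, -1.0]]
contact_force: [-6.3, -5.0, 5.8]
grip_width: 0.025
finger_force: 61.7
top head [ 0.6057 -0.0114] rect [ 3.5 34.2] 7.6 tip [ 0.57   -0.0128] 3 dist 0.0357 dir -177.7
side head [ 0.6086 -0.0224] rect [19.1 44.9] 33.2 tip [ 0.5673 -0.0119] 5 dist 0.0426 dir 165.7
shift mm [ 2.  -2.2  2.3] rz -0.0 yawx 1.22 q6 77.2 tilt [-0.0033 -0.003 ] F [-6.3 -5.6  6.6] w 0.0251 t 15.3333
```

```bash
python3 -m handwheel '[[0,0,0,0.002,-0.0012,0,0.015],[0,0,0,0.001,0,0,0.015],[0,0,0,0,0,0,0.015],[0,0,0,0,0,0,0.015]]'
python3 -m handwheel '[[0,0,0,0,0,0,0.05],[0,0,0,0,0,0,0.05],[0,0,0,0,0,0,0.05],[0,0,0,0,0,0,0.05],[0,0,0,0,0,-0.02,0.05],[0,0,0,0,0,-0.04,0.05],[0,0,0,0,0,-0.04,0.05],[0,0,0,0,0,-0.03,0.05],[0,0,0,-0.04,0,0,0.05],[0,0,0,-0.04,0,0,0.05],[0,0,0,-0.04,0,0,0.05],[0,0,0,-0.02,0,0,0.05]]'
python3 -c "
from look import *
for p in((.618,-.010),(.436,.258),(.439,-.29)):
  for n in('top','side'):oil(n,p)
to((.436,.2602),.2,50)"
```

```text
clock: 15.67
eef_pos: [0.6162, -0.0121, 0.0903]
eef_rot: [[1.0, 0.02, -0.01], [0.02, -1.0, -0.004], [-0.01, 0.004, -1.0]]
contact_force: [-13.4, -7.4, 11.0]
grip_width: 0.0253
finger_force: 62.3
clock: 16.67
eef_pos: [0.4771, -0.0121, 0.2186]
eef_rot: [[1.0, 0.023, -0.001], [0.023, -1.0, 0.001], [-0.001, -0.001, -1.0]]
contact_force: [-0.3, 0.6, -0.5]
grip_width: 0.0505
finger_force: 0.0
top head [ 0.6283 -0.02  ] rect [4.5 2.3] 71.8 tip [nan nan] 0 dist nan dir nan
side head [ 0.6156 -0.0115] rect [28.3 25.5] 86.2 tip [ 0.5675 -0.0076] 6 dist 0.0483 dir 175.4
top none
side head [0.4343 0.2588] rect [27.9 25.3] 59.6 tip [0.4069 0.2267] 6 dist 0.0422 dir -130.5
top head [ 0.4393 -0.2873] rect [25.3 26.5] 43.5 tip [ 0.4725 -0.3257] 4 dist 0.0508 dir -49.1
side head [ 0.4379 -0.2899] rect [25.9 27.6] 42.5 tip [ 0.4709 -0.3231] 14 dist 0.0468 dir -45.1
shift mm [ -39.8 -272.8   18.6] rz -48.7 yawx 1.33 q6 73.3 tilt [0.0012 0.0001] F [-0.  -0.8 -0.7] w 0.05 t 16.9667
```

```bash
python3 -m handwheel '[[0,0,0,-0.0057,-0.039,0,0.05],[0,0,0,-0.0057,-0.039,0,0.05],[0,0,0,-0.0057,-0.039,0,0.05],[0,0,0,-0.0057,-0.039,0,0.05],[0,0,0,-0.0057,-0.039,0,0.05],[0,0,0,-0.0057,-0.039,0,0.05],[0,0,0,-0.0057,-0.039,0,0.05],[0,0,-6.5,0,0,0,0.05],[0,0,-6.5,0,0,0,0.05],[0,0,-6.5,0,0,0,0.05],[0,0,-6.5,0,0,0,0.05],[0,0,-6.5,0,0,0,0.05]]'>/dev/null
python3 -m handwheel '[[0,0,-6.5,0,0,0,0.05],[0,0,-6.5,0,0,0,0.05],[0,0,-6.5,0,0,0,0.05],[0,0,0,0,0,0,0.05],[0,0,0,0,0,0,0.05]]'
python3 -c "
from look import *
for p in((.618,-.010),(.436,.258)):
  for n in('top','side'):oil(n,p)
to((.4355,.260),.088,53.5)"
```

```text
clock: 18.38
eef_pos: [0.4352, 0.2606, 0.2179]
eef_rot: [[0.6, 0.8, -0.0], [0.8, -0.6, -0.001], [-0.001, 0.0, -1.0]]
contact_force: [0.1, 0.2, -0.4]
grip_width: 0.05
finger_force: 0.0
top head [ 0.6167 -0.0098] rect [24.5 24.9] 89.5 tip [ 0.57   -0.0084] 3 dist 0.0467 dir 178.4
side head [ 0.6155 -0.011 ] rect [26.5 31.6] 1.5 tip [ 0.5675 -0.0076] 6 dist 0.0482 dir 175.9
top head [0.4372 0.2627] rect [26.2 24.7] 55.5 tip [0.4098 0.2213] 5 dist 0.0496 dir -123.5
side head [0.4352 0.2597] rect [26.3 26.4] 56.1 tip [0.4069 0.2267] 6 dist 0.0435 dir -130.7
shift mm [  0.4   0.7 130.2] rz -0.3 yawx 53.24 q6 94.0 tilt [-0.0001 -0.0002] F [ 0.6 -0.1 -0.3] w 0.0495 t 18.5833
```

```bash
python3 -m handwheel '[[0,0,0,0,0.001,0.04,0.05],[0,0,0,0,0,0.04,0.05],[0,0,0,0,0,0.03,0.05],[0,0,0,0,0,0.02,0.05],[0,0,0,0,0,0,0.05],[0,0,0,0,0,0,0.015],[0,0,0,0,0,0,0.015],[0,0,0,0,0,0,0.015],[0,0,0,0,0,0,0.015],[0,0,0,0,0,0,0.015],[0,0,0,0,0,0,0.015]]'
python3 -m handwheel '[[0,0,0,0,0,-0.005,0.015],[0,0,0,0,0,-0.02,0.015],[0,0,0,0,0,-0.02,0.015],[0,0,6.5,0,0,0,0.015],[0,0,6.5,0,0,0,0.015],[0,0,6.5,0,0,0,0.015],[0,0,6.5,0,0,0,0.015],[0,0,6.5,0,0,0,0.015],[0,0,6.5,0,0,0,0.015],[0,0,6.5,0,0,0,0.015],[0,0,6.5,0,0,0,0.015],[0,0,0,0,0,0,0.015]]'
python3 -c "
from look import *
for n in('top','side'):oil(n,(.4355,.26))
to(rail(-90,75),.135,1.24)"
```

```text
clock: 19.5
eef_pos: [0.436, 0.2603, 0.0899]
eef_rot: [[0.597, 0.802, 0.002], [0.802, -0.597, 0.002], [0.003, 0.001, -1.0]]
contact_force: [-0.8, 0.8, 4.8]
grip_width: 0.0254
finger_force: 62.0
clock: 20.5
eef_pos: [0.4349, 0.259, 0.1333]
eef_rot: [[1.0, 0.021, -0.001], [0.021, -1.0, -0.001], [-0.001, 0.001, -1.0]]
contact_force: [0.5, 0.4, -2.0]
grip_width: 0.0252
finger_force: 61.4
top none
side head [0.4365 0.2533] rect [18.3 11.9] 14.6 tip [nan nan] 0 dist nan dir nan
shift mm [ 86.2 198.5  -1.6] rz 0.2 yawx 1.47 q6 42.3 tilt [-0.0006 -0.0004] F [-0.2  0.  -2.3] w 0.025 t 20.6
```

```bash
python3 -m handwheel '[[0,0,0.2,0.0143,0.0331,0,0.015],[0,0,0,0.0143,0.0331,0,0.015],[0,0,0,0.0143,0.0331,0,0.015],[0,0,0,0.0143,0.0331,0,0.015],[0,0,0,0.0143,0.0331,0,0.015],[0,0,0,0.0143,0.0331,0,0.015],[0,0,0,0,0,0.02,0.015],[0,0,0,0,0,0.018,0.015],[0,0,0,0,0,0,0.015],[0,0,0,0,0,0,0.015]]'
python3 -c "
from look import *
s=snap('side')
for n in('top','side'):oil(n,rail(-90,75))
cv2.imwrite('pics/a.png',cv2.resize(s['pixels'][90:290,180:400],None,fx=3,fy=3)[...,::-1])
to(rail(0,75),.0945,1.24)"
```

```text
clock: 21.43
eef_pos: [0.5245, 0.0621, 0.0948]
eef_rot: [[1.0, 0.021, -0.002], [0.021, -1.0, -0.001], [-0.003, 0.001, -1.0]]
contact_force: [-0.0, 1.0, -1.6]
grip_width: 0.0253
finger_force: 59.0
top head [0.5139 0.0495] rect [ 2.6 25.7] 33.8 tip [0.5052 0.0408] 10 dist 0.0124 dir -135.0
side head [0.5128 0.0515] rect [21.1 47.7] 64.0 tip [0.5162 0.0369] 14 dist 0.0149 dir -76.9
shift mm [90.5  0.4  2.3] rz -0.0 yawx 1.23 q6 66.8 tilt [0.0022 0.0006] F [ 0.4 -1.5 -1.5] w 0.0252 t 21.5833
```

View pics/a.png

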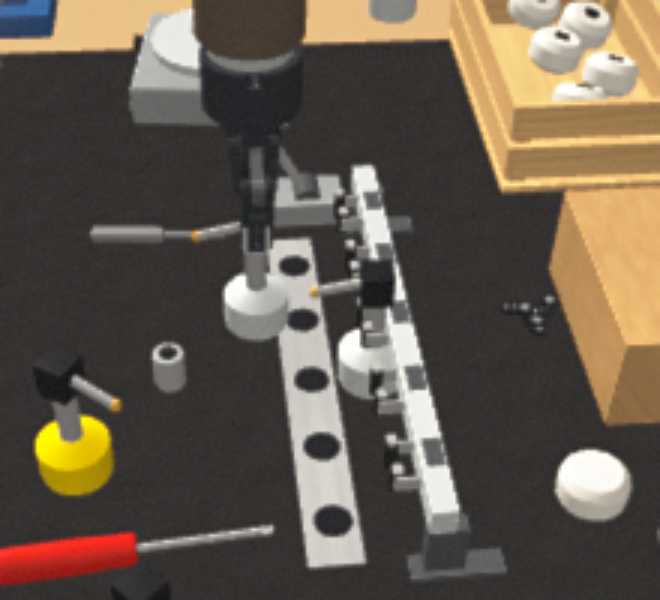

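```bash
python3 -m handwheel '[[0,0,0,0.025,0,0,0.015],[0,0,0,0.025,0,0,0.015],[0,0,0,0.014,0,0,0.015],[0,0,0,0.005,0,0,0.015],[0,0,0,0,0,0,0.015]]'|grep -E 'pos|cont'
python3 -m handwheel '[[0,0,0,0.004,0,0,0.015],[0,0,0,0.004,0,0,0.015],[0,0,0,0.004,0,0,0.015],[0,0,0,0.004,0,0,0.015],[0,0,0,0,0,0,0.015]]'|grep -E 'pos|cont'
python3 -m handwheel '[[0,0,0,0.003,0,0,0.015],[0,0,0,0.003,0,0,0.015],[0,0,0,0.002,0,0,0.015],[0,0,0,0,0,0,0.015]]'|grep -E 'pos|cont'
python3 -c "
from look import *
to(rail(0,75),.0899,1.24)"
```

```text
eef_pos: [0.595, 0.0645, 0.096]
contact_force: [0.2, 0.2, -2.8]
eef_pos: [0.6095, 0.0644, 0.095]
contact_force: [0.5, 0.3, -2.6]
eef_pos: [0.6153, 0.0645, 0.0959]
contact_force: [-9.5, 2.8, 3.9]
shift mm [ 1.1 -0.4  6. ] rz -0.1 yawx 1.11 q6 70.3 tilt [-0.0068 -0.0007] F [-9.5  2.8  3.9] w 0.0249 t 22.75
```

```bash
python3 -m handwheel '[[0,0,0,0,0,0.003,0.015],[0,0,0,0,0,0.003,0.015],[0,0,0,0,0,0,0.015],[0,0,0,0,0,0,0.015]]'|grep -E 'pos|cont'
python3 -m handwheel '[[0,0,0,0,0,0,0.045],[0,0,0,0,0,0,0.045],[0,0,0,0,0,0,0.045],[0,0,0,0,0,0,0.045],[0,0,0,0,0,-0.02,0.045],[0,0,0,0,0,-0.04,0.045],[0,0,0,0,0,-0.04,0.045],[0,0,0,0,0,-0.03,0.045],[0,0,0,-0.04,0,0,0.05],[0,0,0,-0.04,0,0,0.05],[0,0,0,-0.04,0,0,0.05],[0,0,0,-0.02,0.02,0,0.05]]'
python3 -m handwheel '[[0,0,0,-0.007,0.04,0,0.05],[0,0,0,-0.007,0.04,0,0.05],[0,0,0,-0.007,0.04,0,0.05],[0,0,0,-0.007,0.04,0,0.05],[0,0,0,-0.007,0.04,0,0.05],[0,0,0,-0.007,0.04,0,0.05],[0,0,0,0,0.04,0,0.05],[0,0,0,0,0.04,0,0.05],[0,0,0,0,0,0,0.05]]'
python3 -c "
from look import *
for p in(rail(0,75),rail(0,0),(.439,-.29)):
  for n in('top','side'):oil(n,p,.07)
print([rail(-50,y) for y in (75,0)])
to((.4386,-.2886),.2,-47)"
```

```text
eef_pos: [0.6152, 0.064, 0.0902]
contact_force: [-8.8, 1.4, 5.8]
clock: 24.08
eef_pos: [0.4754, 0.0425, 0.2198]
eef_rot: [[1.0, 0.022, 0.0], [0.022, -1.0, 0.001], [0.0, -0.001, -1.0]]
contact_force: [-0.1, -0.5, 0.5]
grip_width: 0.0501
finger_force: 0.0
clock: 24.83
eef_pos: [0.4429, -0.2848, 0.2194]
eef_rot: [[1.0, 0.013, 0.001], [0.013, -1.0, -0.002], [0.001, 0.002, -1.0]]
contact_force: [0.8, -0.2, 0.1]
grip_width: 0.0503
finger_force: 0.0
top head [0.616  0.0356] rect [26.  80.4] 0.7 tip [0.5674 0.0631] 3 dist 0.0558 dir 150.5
side head [0.6141 0.0362] rect [25.5 81.5] 1.8 tip [0.5649 0.0677] 6 dist 0.0584 dir 147.4
top head [0.6161 0.0182] rect [25.9 80.4] 0.7 tip [ 0.57   -0.0084] 3 dist 0.0533 dir -150.0
side head [0.6148 0.0168] rect [26.5 85.3] 1.3 tip [ 0.5675 -0.0076] 6 dist 0.0533 dir -152.7
top head [ 0.4313 -0.2855] rect [29.4 15.8] 77.3 tip [nan nan] 0 dist nan dir nan
side head [ 0.4381 -0.2901] rect [25.7 25.8] 43.4 tip [ 0.4709 -0.3231] 14 dist 0.0465 dir -45.2
[array([0.5663825, 0.0638   ]), array([ 0.56801 , -0.011185])]
shift mm [-4.7 10.5 19.6] rz 48.2 yawx 1.23 q6 105.6 tilt [ 0.0004 -0.0001] F [-0.2 -0.3  0.1] w 0.0502 t 25.1333
```

```bash
python3 -m handwheel '[[0,0,0,-0.0047,0.0045,0,0.05],[0,0,6.9,0,0,0,0.05],[0,0,6.9,0,0,0,0.05],[0,0,6.9,0,0,0,0.05],[0,0,6.9,0,0,0,0.05],[0,0,6.9,0,0,0,0.05],[0,0,6.9,0,0,0,0.05],[0,0,6.9,0,0,0,0.05],[0,0,0,0,0,0,0.05],[0,0,0,0,0,0,0.05]]'
python3 -c "
from look import *
for n in('top','side'):oil(n,(.439,-.29),.07)
to((.4386,-.2886),.088,-47)"
```

```text
clock: 25.97
eef_pos: [0.4382, -0.2831, 0.2196]
eef_rot: [[0.683, -0.731, 0.0], [-0.731, -0.683, -0.0], [0.0, -0.0, -1.0]]
contact_force: [1.1, -0.3, -0.1]
grip_width: 0.05
finger_force: 0.0
top head [ 0.4394 -0.2872] rect [25.4 26.7] 44.2 tip [nan nan] 0 dist nan dir nan
side head [ 0.4383 -0.2901] rect [25.8 26.8] 41.4 tip [ 0.4709 -0.3231] 14 dist 0.0464 dir -45.3
shift mm [  4.1   3.3 131.6] rz 0.0 yawx -46.99 q6 58.1 tilt [ 0.0003 -0.0001] F [ 0.1  0.2 -0.2] w 0.0498 t 26.0667
```

```bash
python3 -m handwheel '[[0,0,0,0.0041,0.0033,0.03,0.05],[0,0,0,0,0,0.04,0.05],[0,0,0,0,0,0.04,0.05],[0,0,0,0,0,0.0215,0.05],[0,0,0,0,0,0,0.05],[0,0,0,0,0,0,0.015],[0,0,0,0,0,0,0.015],[0,0,0,0,0,0,0.015],[0,0,0,0,0,0,0.015],[0,0,0,0,0,0,0.015],[0,0,0,0,0,0,0.015]]'
python3 -m handwheel '[[0,0,0,0,0,-0.005,0.015],[0,0,0,0,0,-0.025,0.015],[0,0,0,0,0,-0.025,0.015],[0,0,6.9,0,0,0,0.015],[0,0,6.9,0,0,0,0.015],[0,0,6.9,0,0,0,0.015],[0,0,6.9,0,0,0,0.015],[0,0,6.9,0,0,0,0.015],[0,0,6.9,0,0,0,0.015],[0,0,6.9,0,0,0,0.015],[0,0,6.9,0,0,0,0.015],[0,0,6.9,0,0,0,0.015]]' >/dev/null
python3 -m handwheel '[[0,0,6.9,0,0,0,0.015],[0,0,6.9,0,0,0,0.015],[0,0,6.9,0,0,0,0.015],[0,0,6.9,0,0,0,0.015],[0,0,6.9,0,0,0,0.015],[0,0,6.9,0,0,0,0.015],[0,0,6.9,0,0,0,0.015],[0,0,6.9,0,0,0,0.015],[0,0,6.9,0,0,0,0.015],[0,0,6.9,0,0,0,0.015],[0,0,0,0,0,0,0.015],[0,0,0,0,0,0,0.015]]'
python3 -c "
from look import *
to(rail(-90,-75),.145,181.24)"
```

```text
clock: 26.98
eef_pos: [0.4399, -0.2893, 0.0898]
eef_rot: [[0.68, -0.733, 0.004], [-0.733, -0.68, -0.001], [0.004, -0.002, -1.0]]
contact_force: [-0.1, 3.1, 7.2]
grip_width: 0.0254
finger_force: 61.0
clock: 28.98
eef_pos: [0.4379, -0.2887, 0.1425]
eef_rot: [[-0.999, -0.033, -0.001], [-0.033, 0.999, 0.001], [0.001, 0.001, -1.0]]
contact_force: [-0.0, 0.4, -2.3]
grip_width: 0.025
finger_force: 59.9
shift mm [-98.3 198.5  -2.4] rz 0.6 yawx -178.12 q6 -72.4 tilt [-0.0012  0.0007] F [-0.   0.4 -2.3] w 0.025 t 28.9833
```

Carry it to clip 2, lower it and insert in steps. The grasp height was 0.0898.

```bash
python3 -m handwheel '[[0,0,0,-0.0164,0.0331,0,0.015],[0,0,0,-0.0164,0.0331,0,0.015],[0,0,0,-0.0164,0.0331,0,0.015],[0,0,0,-0.0164,0.0331,0,0.015],[0,0,0,-0.0164,0.0331,0,0.015],[0,0,0,-0.0164,0.0331,0,0.015],[0,0,0.6,0,0,0.024,0.015],[0,0,0,0,0,0.024,0.015],[0,0,0,0,0,0,0.015],[0,0,0,0,0,0,0.015]]'
python3 -c "
from look import *
to(rail(0,-75),.0945,181.24)"
```

```text
clock: 29.82
eef_pos: [0.5301, -0.0875, 0.0942]
eef_rot: [[-1.0, -0.022, -0.003], [-0.022, 1.0, -0.001], [0.003, -0.001, -1.0]]
contact_force: [0.3, -0.2, -2.4]
grip_width: 0.0248
finger_force: 60.7
shift mm [-89.6   0.5  -0.6] rz 0.0 yawx -178.76 q6 -96.7 tilt [-0.0034 -0.0006] F [ 0.3 -0.2 -2.4] w 0.0248 t 29.8167
```

```bash
python3 -m handwheel '[[0,0,0,-0.025,0.0005,0,0.015],[0,0,0,-0.025,0,0,0.015],[0,0,0,-0.014,0,0,0.015],[0,0,0,-0.005,0,0,0.015],[0,0,0,0,0,0,0.015]]'|grep -E 'pos|cont'
python3 -m handwheel '[[0,0,0,-0.004,0,0,0.015],[0,0,0,-0.004,0,0,0.015],[0,0,0,-0.004,0,0,0.015],[0,0,0,-0.004,0,0,0.015],[0,0,0,0,0,0,0.015]]'|grep -E 'pos|cont'
python3 -m handwheel '[[0,0,0,-0.003,0,0,0.015],[0,0,0,-0.003,0,0,0.015],[0,0,0,-0.001,0,0,0.015],[0,0,0,0,0,0,0.015]]'|grep -E 'pos|cont'
python3 -c "
from look import *
to(rail(0,-75),.0898,181.24)"
```

```text
eef_pos: [0.5999, -0.0859, 0.0954]
contact_force: [-1.4, 1.1, -3.2]
eef_pos: [0.6167, -0.0855, 0.0952]
contact_force: [0.7, -0.0, -3.7]
eef_pos: [0.6177, -0.0855, 0.0953]
contact_force: [-11.6, 0.9, 7.5]
shift mm [-2.   0.4  5.5] rz -0.1 yawx -178.91 q6 -95.8 tilt [-0.0122 -0.0005] F [-11.6   0.9   7.5] w 0.0248 t 30.9833
```

```bash
python3 -m handwheel '[[0,0,0,0,0,0.003,0.015],[0,0,0,0,0,0.0025,0.015],[0,0,0,0,0,0,0.015],[0,0,0,0,0,0,0.015]]'|grep -E 'pos|cont'
python3 -m handwheel '[[0,0,0,0,0,0,0.045],[0,0,0,0,0,0,0.045],[0,0,0,0,0,0,0.045],[0,0,0,0,0,0,0.045],[0,0,0,0,0,-0.02,0.045],[0,0,0,0,0,-0.04,0.045],[0,0,0,0,0,-0.04,0.045],[0,0,0,0,0,-0.03,0.045],[0,0,0,0.04,0,0,0.05],[0,0,0,0.04,0,0,0.05],[0,0,0,0.04,0.04,0,0.05],[0,0,0,0.02,0.04,0,0.05]]'|grep -E 'pos|cont'
python3 -m handwheel '[[0,0,0,0,0.04,0,0],[0,0,0,0,0.04,0,0],[0,0,0,0,0.04,0,0],[0,0,0,0,0.04,0,0],[0,0,0,0,0.04,0,0],[0,0,0,0,0.033,0,0],[0,0,0,0,0,0,0]]'|grep -E 'pos|cont'
python3 -c "
from look import *
for y in(75,0,-75):
  print('drip',rail(-50,y))
  for n in('top','side'):oil(n,rail(-15,y),.05)
knob(-68)
d=snap('top');cv2.imwrite('pics/b.png',cv2.resize(d['pixels'][150:310,90:400],None,fx=2.5,fy=2.5)[...,::-1])
to(rail(-110,235),.085,181.24)"
```

```text
eef_pos: [0.6175, -0.0857, 0.0901]
contact_force: [-11.9, 1.9, 9.4]
eef_pos: [0.4911, -0.0221, 0.2199]
contact_force: [0.4, 1.7, -0.0]
eef_pos: [0.4898, 0.2175, 0.2197]
contact_force: [0.2, -0.5, -0.0]
drip [0.5663825 0.0638   ]
top head [0.6152 0.0641] rect [24.2 26.2] 88.9 tip [0.567  0.0627] 2 dist 0.0482 dir -178.3
side head [0.6139 0.0624] rect [29.1 24.5] 85.0 tip [0.5649 0.0677] 6 dist 0.0493 dir 173.8
drip [ 0.56801  -0.011185]
top head [ 0.6166 -0.01  ] rect [25.2 24.2] 0.4 tip [ 0.57   -0.0084] 3 dist 0.0466 dir 178.1
side head [ 0.6157 -0.012 ] rect [30.1 25.8] 84.5 tip [ 0.5675 -0.0076] 6 dist 0.0485 dir 174.8
drip [ 0.5696375 -0.08617  ]
top head [ 0.6188 -0.0839] rect [26.8 24.1] 0.5 tip [ 0.5711 -0.0844] 2 dist 0.0477 dir -179.5
side head [ 0.6171 -0.0868] rect [28.8 26.1] 89.5 tip [ 0.5688 -0.0848] 7 dist 0.0483 dir 177.6
knob top 114 [0.533 0.209 0.089] [0.557 0.236 0.108] railx -80.1 -56.2
knob side 98 [0.53  0.206 0.085] [0.555 0.236 0.109] railx -83.4 -58.1
shift mm [-13.9  11.1 134.6] rz -0.2 yawx -178.96 q6 -129.8 tilt [0.0003 0.0002] F [-0.9 -1.1  0.3] w -0.0 t 33.35
```

View pics/b.png

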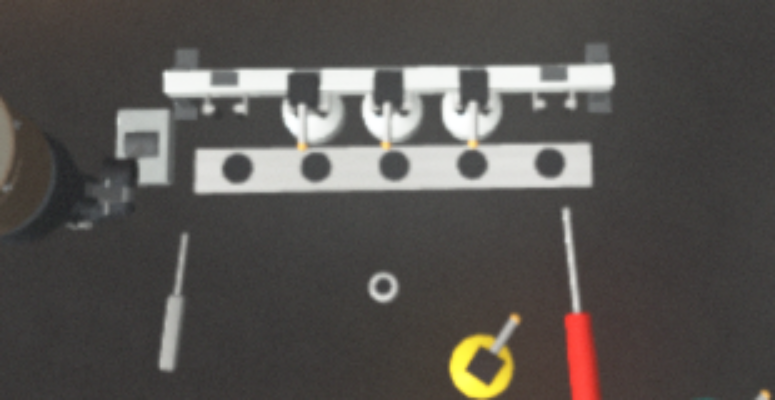

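All three are seated, with spout tips at crop (302,146), (386,145) and (473,144) and within 4 mm of their drip-spot centres. Now I'll close the lever.

```bash
python3 -m handwheel '[[0,0,0,-0.012,0.011,0,0],[0,0,0,0,0,0.035,0],[0,0,0,0,0,0.035,0],[0,0,0,0,0,0.035,0],[0,0,0,0,0,0.03,0],[0,0,0,0,0,0,0],[0,0,0,0,0,0,0]]'|grep -E 'pos|cont'
python3 -m handwheel '[[0,0,0,-0.008,0,0,0],[0,0,0,-0.008,0,0,0],[0,0,0,-0.008,0,0,0],[0,0,0,-0.008,0,0,0],[0,0,0,-0.008,0,0,0],[0,0,0,-0.008,0,0,0],[0,0,0,-0.008,0,0,0],[0,0,0,-0.008,0,0,0],[0,0,0,-0.008,0,0,0],[0,0,0,-0.008,0,0,0],[0,0,0,0,0,0,0],[0,0,0,0,0,0,0]]'|grep -E 'pos|cont'
python3 -m handwheel '[[0,0,0,-0.004,0,0,0],[0,0,0,-0.004,0,0,0],[0,0,0,0,0,0,0],[0,0,0,0,0,0,0]]'|grep -E 'pos|cont'
python3 -c "
from look import *
knob(5)
to(rail(-14,235),.085,181.24)"
```

```text
eef_pos: [0.5006, 0.2223, 0.0837]
contact_force: [0.4, -0.4, 0.6]
eef_pos: [0.5813, 0.2247, 0.084]
contact_force: [-0.1, 0.4, -0.2]
eef_pos: [0.589, 0.2251, 0.0845]
contact_force: [0.3, -0.1, 0.7]
knob top 1 [0.625 0.212 0.101] [0.625 0.212 0.101] railx 11.4 11.4
knob side 134 [0.588 0.207 0.086] [0.625 0.236 0.119] railx -25.1 11.8
shift mm [-10.   -0.8  -0.3] rz -0.1 yawx -178.87 q6 -124.5 tilt [0.0006 0.0003] F [-0.3 -0.2 -0.1] w 0.0002 t 35.3667
```

```bash
python3 -m handwheel '[[0,0,0,-0.003,0,0,0],[0,0,0,-0.003,0,0,0],[0,0,0,-0.002,0,0,0],[0,0,0,0,0,0,0],[0,0,0,0,0,0,0]]'|grep -E 'pos|cont'
python3 -m handwheel '[[0,0,0,-0.001,0,0,0],[0,0,0,-0.001,0,0,0],[0,0,0,0,0,0,0],[0,0,0,0,0,0,0]]'|grep -E 'pos|cont'
python3 -m handwheel '[[0,0,0,-0.001,0,0,0],[0,0,0,-0.001,0,0,0],[0,0,0,0,0,0,0],[0,0,0,0,0,0,0]]'|grep -E 'pos|cont'
python3 -c "
from look import *
knob(10)"
```

```text
eef_pos: [0.596, 0.225, 0.0842]
contact_force: [-3.8, 1.0, 0.9]
eef_pos: [0.5962, 0.2249, 0.0841]
contact_force: [-7.8, 1.6, 3.9]
eef_pos: [0.5963, 0.2248, 0.0841]
contact_force: [-13.7, 2.8, 7.0]
knob top 1 [0.593 0.212 0.111] [0.593 0.212 0.111] railx -20.2 -20.2
knob side 137 [0.593 0.207 0.085] [0.63  0.238 0.12 ] railx -20.2 17.1
```

The force rises at the stop. I'll back off, lift clear and verify.

```bash
python3 -m handwheel '[[0,0,0,0.01,0,0,0],[0,0,0,0.02,0,0,0],[0,0,0,0.02,0,-0.02,0],[0,0,0,0,0,-0.04,0],[0,0,0,0,0,-0.04,0],[0,0,0,0.03,0,-0.04,0],[0,0,0,0.04,0,0,0],[0,0,0,0.03,0.03,0,0],[0,0,0,0,0.04,0,0],[0,0,0,0,0.04,0,0],[0,0,0,0,0.04,0,0],[0,0,0,0,0,0,0]]'|grep -E 'pos|cont'
python3 -c "
from look import *
knob(8)
for y in(75,0,-75):
  for n in('top','side'):oil(n,rail(-15,y),.05)
d=snap('side','end_s.png');d=snap('top','end_t.png')"
```

```text
eef_pos: [0.4543, 0.3783, 0.2181]
contact_force: [1.0, -0.2, -0.1]
knob top 168 [0.607 0.211 0.085] [0.633 0.238 0.109] railx -5.9 20.4
knob side 97 [0.606 0.208 0.085] [0.63  0.239 0.108] railx -6.8 17.2
top head [0.6156 0.0643] rect [23.4 26.6] 88.0 tip [0.567  0.0627] 2 dist 0.0486 dir -178.1
side head [0.6139 0.0628] rect [28.  24.7] 84.5 tip [0.5649 0.0677] 6 dist 0.0493 dir 174.4
top head [ 0.6161 -0.01  ] rect [25.2 24.1] 0.5 tip [ 0.57   -0.0084] 3 dist 0.0461 dir 178.1
side head [ 0.6158 -0.0113] rect [30.5 25.8] 83.3 tip [ 0.5675 -0.0076] 6 dist 0.0484 dir 175.6
top head [ 0.6187 -0.0839] rect [24.2 26.6] 90.0 tip [ 0.5712 -0.0877] 1 dist 0.0477 dir -175.5
side head [ 0.6173 -0.0866] rect [28.3 26.2] 89.6 tip [ 0.5688 -0.0848] 7 dist 0.0485 dir 177.9
```

View pics/end_s.png

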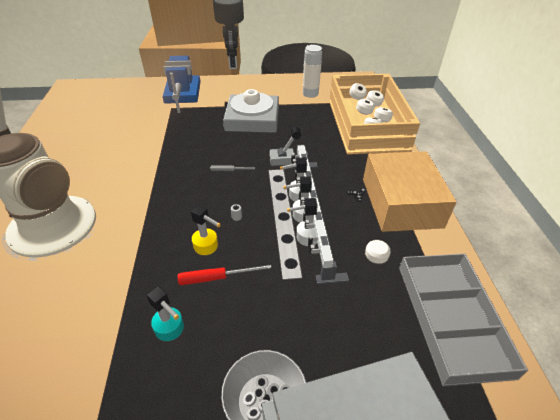

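View pics/end_t.png

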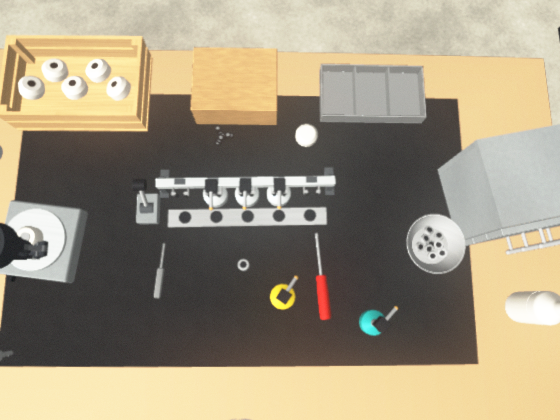

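The top view shows all three white oilers in clips 4, 3 and 2, near (213,190), (246,190) and (279,188), with spouts over their spots. The lever knob at (139,186) is closed at rail x ≈ 7, and nothing else has moved.

```bash
python3 -c "
from station import r
print(r.job_done())"
```

```text
the job is handed in; nothing more can be done
None
```

I handed the job in: the lever was opened, all three oilers present are in clips 2, 3 and 4 with spout tips within about 4 mm of their drip-spot centres, and the lever is closed against its stop.

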